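# Load the waiting slide case into the scanner's empty bay

## Robot

A 6-joint arm with a two-finger parallel gripper is mounted at the origin on the work surface. World frame = base frame: x ahead of the robot, y to its left, z up, the work surface at z = 0. Lengths are in m, angles in rad, forces in N, time in s.
With the tool pointing down it reaches from about 0.4 to 0.925 m from the base axis. Payload 12.5 kg.
Tool frame: the origin (TCP) lies between the finger pads; the fingertips stand 22 mm ahead of it and the grasp point (between the pads) lies 3 mm ahead of it; z points along the fingers, y is the line along which they close (so a half turn about z gives the same grasp; the last joint's range is limited). The gripper opens to 95 mm and grips with 3 to 60 N. Pads are 20 mm wide; open, the fingers measure 119 mm over their backs; the gripper's body (75 mm by 180 mm) begins 59 mm behind the grasp point.
Start: joints at [-1.406, 0.491, 1.559, -0, 1.092, -0.106], TCP at [0.167, -0.602, 0.201] pointing down, gripper open.
Joint ranges: [-3.1, 3.1], [-0.84, 2.19], [0.05, 2.79], [-1.13, 4.28], [0.06, 2.93], [-2.69, 2.69]. Speed limits (rad/s): [2.22, 2.22, 2.79, 3.14, 3.14, 3.14].

## Interface

Orientations are given as a unit quaternion [x, y, z, w].
In Python, from rig import r gives the robot as it stands. Calls block until the motion is done:
- r.move_to(position, orientation): joint-space move of the TCP to a pose.
- r.move_linear(position, ori=None, speed=0.15, threshold=None): straight line of the TCP; ori=None keeps the orientation; speed is the mean speed in m/s. With threshold (N) it stops when the force on the tool has changed by that much, and returns True; else False.
- r.movej(angles): joint-space move.
- r.move_gripper(opening, strength=None): opening from 0.0 (shut) to 1.0 (fully open); strength is the grip in N (None keeps the last); returns when the fingers have stopped.
- r.hold(seconds).
- r.inverse_kinematics(position, orientation): joint angles nearest the present ones, or None.
- r.observe(): the state.
- r.camera(name): name is "side" or "top" or "wrist"; returns the picture (480x640x3 uint8, red, green, blue); there is no depth.
- r.camera_params(name): a dict with "fx", "fy", "cx", "cy" (pixels), "D" ([k1, k2, p1, p2, k3] as OpenCV has them; the pictures are not rectified), "extrinsics" (4x4, takes a point from camera to world coordinates). Camera axes: x right, y down, z forward; pixel columns grow to the right and rows downward; lengths in m; the calibration is good to about 2 mm. A picture is of the moment at which its call begins: read the wrist's pose just before it. camera_params takes no time and is no camera call; for the wrist camera it gives the pose at the moment of the call.
A pose or a line that the arm cannot do raises r.PlanningError and nothing moves.
- r.finish_job(): hands the job in; it is judged then, once.
The state is a dict: "time": time; "q": joint angles; "qd": joint speeds; "joint_efforts": joint torques, N m; "ee_pos": TCP position; "eef_rot": TCP orientation; "contact_force": force on the tool from outside, world axes, zero at the start; "ft_torque": the same for the moment, N m; "gripper_width": opening from 0.0 (shut) to 1.0 (fully open); "gripper_force": force on a finger pad.
Only numpy, scipy, OpenCV 4.12 (cv2) and the standard library are available. Lean on these libraries where they do the work, as an engineer would, in place of code of your own. Each camera call takes 0.05 s, during which the arm holds its last target. There are 200 camera calls.

## Task

Swing the lamp arm, which has an orange handle, well out to one side of the slide scanner (60 degrees or more from the middle, left or right as you like) and leave it there. Then take the purple slide case from its upright stand and slide it, same end down as it stands now, into whichever of the scanner's three slanted bays is empty, gently and fully home, and let go. Leave the grey and blue cases in their bays and do not knock over the amber bottle or the paper roll.

Things in the scene. Friction and masses are not known exactly. Their poses are not given: they have to be found in the camera images.
- purple_case: purple flat slide case, the one to load, standing on end in the steel stand; mm: thick along its x 22, wide along its y 60, long along its z 130; origin at the centre of its 22 x 60 end, z runs from there along its length (up at the start, the top end 138 above the table)
- grey_case: grey slide case of the same shape and frame, already in one of the bays; mm: thick along its x 22, wide along its y 60, long along its z 130; origin at the centre of its 22 x 60 end, z runs from there along its length
- blue_case: blue slide case of the same shape and frame, already in another bay; mm: thick along its x 22, wide along its y 60, long along its z 130; origin at the centre of its 22 x 60 end, z runs from there along its length
- bay_left: Left bay (robot's view): pocket of the slide scanner, open at its upper end; origin at the centre of its floor. z runs up along the pocket, leaning 25 degrees from vertical towards the robot's side; y along the row of bays; x square to the broad walls. mm: inside 34 along x, 74 along y; the wall at -x, on which a case leans, is 72 high, the other three 30; walls 6 thick
- bay_mid: Middle bay, the same pocket and frame; neighbouring bays are 100 mm apart along y. The floor of whichever bay is empty shows a green pad
- bay_right: Right bay, the same pocket and frame
- stand: steel stand that holds the purple case upright; origin at the centre of its underside, base 75 x 100 x 8 mm; its pocket is 30 x 72 mm inside with walls up to 48 mm above the table; z up. It stands left or right of the scanner
- lamp_arm (a joint): angle of the lamp arm in rad about the upright post at the back of the scanner: 0 when it points to the scanner's front over the middle bay, positive when turned counter-clockwise seen from above (lamp head to the robot's right), stops at -1.4 and 1.4; it stays where it is left (about 1 N at the handle moves it)
- lamp_handle (a point): point to grip on the orange upright round handle, 20 mm diameter and 60 mm tall, on top of the white round lamp head (100 mm diameter, 24 mm thick); the point is on the handle's axis, 36 mm above the lamp head's top face and 24 mm below the handle's top, 200 mm from the hinge axis
- lamp_hinge (a point): point on the upright hinge axis of the lamp arm, 260 mm above the table
- amber_bottle: amber bottle, 72 mm diameter, 150 mm tall; origin at the centre of its underside, z up
- paper_roll: paper roll standing on end, 100 mm diameter, 110 mm tall; origin at the centre of its underside, z up
- vial_rack: blue rack of capped vials, 80 x 100 mm, 75 mm tall, fixed, on the other side from the stand; origin at the centre of its underside
Not all that is in view belongs to the job. Leave any green or yellow look-alike of the purple_case alone.

How it is judged:
By the outcome, as a careful person would: the job done as asked, in the order asked, and still so for the second after the job is handed in, with the robot touching nothing.
It also fails if it takes over 61 s, if anything falls off the work surface, if the arm or the gripper's body presses on something with over 40 N, if the wrist force passes 120 N, or if a joint passes its speed limit or range.

## Working session

There is one attempt and no reset: what is moved stays moved. The work goes in short steps, each a Python script; the robot and the scene stay as the last script left them, time stands still between calls to the robot, and variables do not carry over. Pictures are saved under pics/ and viewed, at most 10 in all, crops included, and the job is handed in when it is done.

```bash
mkdir -p pics; ls
python3 - <<'E'
from rig import r
import cv2
for n in ("top","side"):
    cv2.imwrite(f"pics/{n}0.png", r.camera(n)[:,:,::-1])
    p=r.camera_params(n); print(n,p)
o=r.observe(); print(o["time"],o["ee_pos"],o["eef_rot"])
E
```

```text
pics
top {'fx': 484.2488623424742, 'fy': 484.2488623424742, 'cx': 316.74486362367156, 'cy': 241.2311079930707, 'D': array([0.01473258, 0.        , 0.        , 0.        , 0.        ]), 'extrinsics': array([[ 2.70754405e-02, -9.97101663e-01,  7.10998843e-02,
         5.23434942e-01],
       [-9.99631258e-01, -2.71538173e-02, -1.35861518e-04,
         6.61826242e-02],
       [ 2.06610101e-03, -7.10699883e-02, -9.97469192e-01,
         1.57674287e+00],
       [ 0.00000000e+00,  0.00000000e+00,  0.00000000e+00,
         1.00000000e+00]])}
side {'fx': 553.1876206493075, 'fy': 553.1876206493075, 'cx': 321.32041658637434, 'cy': 229.68828293786632, 'D': array([-0.09540367,  0.        ,  0.        ,  0.        ,  0.        ]), 'extrinsics': array([[-0.97141714, -0.16320033,  0.17237865,  0.35752136],
       [-0.23692154,  0.62151549, -0.74671727,  1.0978307 ],
       [ 0.01472851, -0.76621417, -0.64241647,  1.10059643],
       [ 0.        ,  0.        ,  0.        ,  1.        ]])}
0.1 [ 0.16717602 -0.60197702  0.20010403] [ 9.90847754e-01  1.34983198e-01 -1.22695088e-05 -5.13846127e-04]
```

View pics/top0.png

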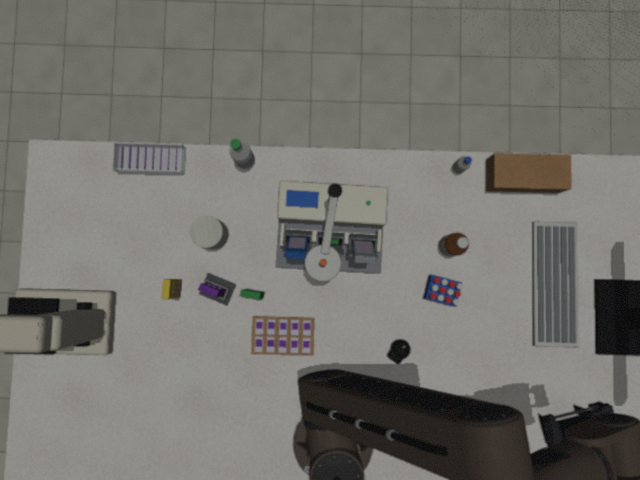

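View pics/side0.png

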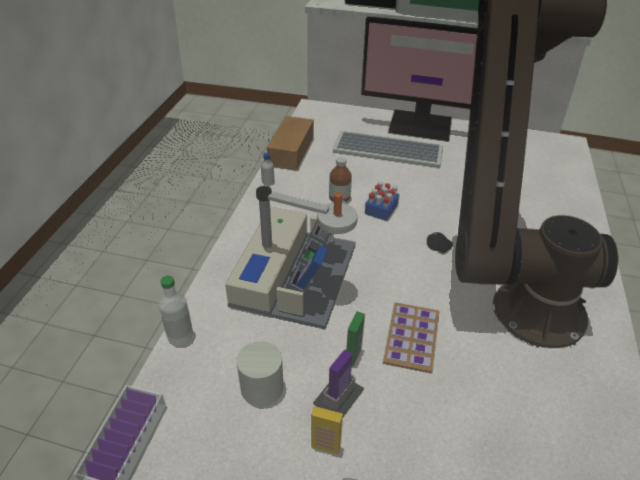

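The top view shows the lamp head at (322,264) with its handle at (322,262). The blue case is in the left bay (297,245) and the grey case in the right bay (363,247). The green pad of the middle bay shows at (335,241). 

Candidates for the case: purple in the steel stand at (213,290), green at (252,294) and yellow at (168,289). Only the first is purple and in the stand. The purple tray items at (150,158) and on the card at (283,335) are not standing cases. I'll check in enlarged crops.

Run:
```python
import cv2
a=cv2.imread("pics/top0.png")[175:325,190:390]; cv2.imwrite("pics/c1.png",cv2.resize(a,(800,600),interpolation=cv2.INTER_CUBIC))
a=cv2.imread("pics/side0.png")[180:420,220:400]
b=cv2.resize(a[:115,:],None,fx=4.4,fy=4.4,interpolation=cv2.INTER_CUBIC);
c=cv2.resize(cv2.imread("pics/side0.png")[300:430,280:400],None,fx=4.4,fy=4.4,interpolation=cv2.INTER_CUBIC)
cv2.imwrite("pics/c2.png",cv2.resize(cv2.imread("pics/side0.png")[180:420,220:400],(450,600),interpolation=cv2.INTER_CUBIC))
```

```text
(no output)
```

View pics/c1.png

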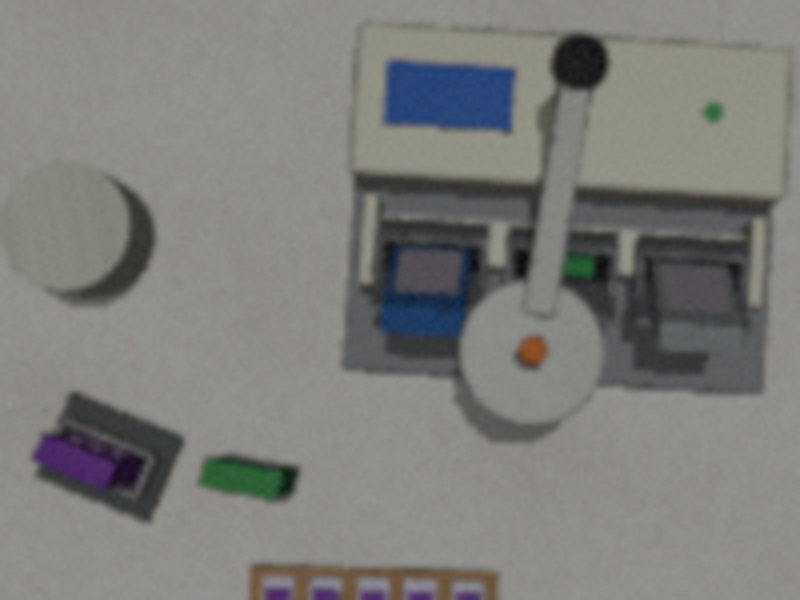

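View pics/c2.png

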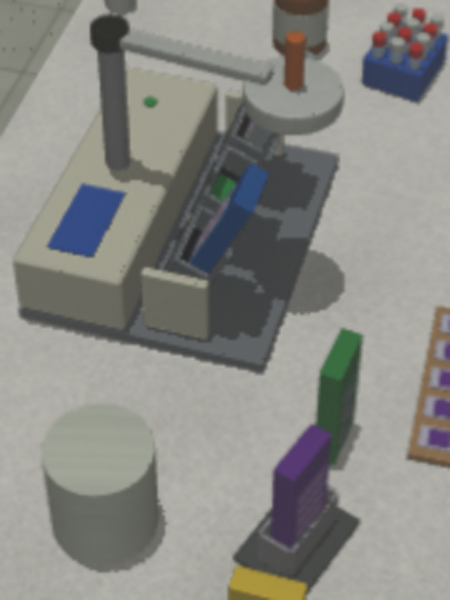

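```bash
cat > h.py <<'E'
from rig import r
import numpy as np, cv2
from scipy.spatial.transform import Rotation as R
def ray(n,uv,P=None):
    P=P or r.camera_params(n); K=np.array([[P["fx"],0,P["cx"]],[0,P["fy"],P["cy"]],[0,0,1]])
    u=cv2.undistortPoints(np.array([[uv]],float),K,np.array(P["D"]))[0,0]
    T=np.array(P["extrinsics"]); return T[:3,3],T[:3,:3]@np.array([u[0],u[1],1])
def atz(n,uv,z,P=None):
    o,d=ray(n,uv,P); return o+d*(z-o[2])/d[2]
def tri(*obs):
    A=np.zeros((3,3)); b=np.zeros(3); L=[]
    for x in obs:
        o,d=ray(*x); d=d/np.linalg.norm(d); M=np.eye(3)-np.outer(d,d); A+=M; b+=M@o; L.append((M,o))
    p=np.linalg.solve(A,b); return p,[float(np.linalg.norm(M@(p-o))) for M,o in L]
def proj(n,X,P=None):
    P=P or r.camera_params(n); T=np.linalg.inv(P["extrinsics"]); K=np.array([[P["fx"],0,P["cx"]],[0,P["fy"],P["cy"]],[0,0,1]])
    return cv2.projectPoints(np.atleast_2d(X).astype(float),cv2.Rodrigues(T[:3,:3])[0],T[:3,3],K,np.array(P["D"]))[0][:,0]
E
python3 - <<'E'
from h import *
np.set_printoptions(precision=4,suppress=True)
t=lambda u,v:("top",(190+u/4-.4,175+v/4-.4)); s=lambda u,v:("side",(220+u/2.5-.3,180+v/2.5-.3))
print("handle top",tri(t(533,350),s(295,37)))
print("hinge cap",tri(t(580,62),s(109,30)))
print("purple top",tri(t(77,460),s(303,450)))
z=atz(*t(77,460),.138);print("purple@.138",z)
for c in [(47,433),(120,457),(108,488),(33,457)]: print(" ptop",atz(*t(*c),.138)[:2])
S=np.array([atz(*t(*c),.008)[:2] for c in [(75,393),(183,437),(150,520),(40,478)]])
print("stand",S,S.mean(0),np.linalg.norm(np.diff(S,axis=0),axis=1),np.degrees(np.arctan2(*(S[0]-S[1])[::-1])),np.degrees(np.arctan2(*(S[3]-S[2])[::-1])))
print("green top",atz(*t(240,478),.1))
for c in [(343,368),(764,391)]: print("plate",atz(*t(*c),.01))
print("pad",tri(t(580,266),s(223,187)))
print("bottle",tri(("top",(462,242)),("side",(341,162))),"roll",atz(*t(65,228),.11))
E
```

```text
handle top (array([0.5602, 0.0488, 0.3162]), [0.0009198810415960178, 0.0009198810415959185])
hinge cap (array([0.7588, 0.0213, 0.2681]), [0.0008883850456890494, 0.0008883850456890278])
purple top (array([0.4741, 0.382 , 0.1321]), [0.0001872704763344833, 0.0001872704763344757])
purple@.138 [0.4741 0.3807 0.138 ]
 ptop [0.4934 0.4037]
 ptop [0.4772 0.3491]
 ptop [0.4542 0.357 ]
 ptop [0.4755 0.4132]
stand [[0.5234 0.413 ]
 [0.4904 0.3246]
 [0.4233 0.3485]
 [0.4545 0.4382]] [0.4729 0.3811] [0.0944 0.0712 0.095 ] 69.51045387442296 70.81424422474544
green top [0.4625 0.2651 0.1   ]
plate [0.5493 0.1974 0.01  ]
plate [ 0.54   -0.1429  0.01  ]
pad (array([0.6373, 0.0112, 0.07  ]), [0.0046443306286602214, 0.004644330628660093])
bottle (array([ 0.6356, -0.3672,  0.1349]), [7.988406178961963e-05, 7.988406178941817e-05]) roll [0.6481 0.4035 0.11  ]
```

```bash
cat >> h.py <<'E'
def down(th):  # tool down, tool y at heading th
    y=np.array([np.cos(th),np.sin(th),0]); z=np.array([0,0,-1.]); return R.from_matrix(np.c_[np.cross(y,z),y,z]).as_quat()
E
python3 - <<'E'
from h import *
np.set_printoptions(precision=4,suppress=True)
H=np.array([.7588,.0213]); h=np.array([.5602,.0488]); d=h-H; a0=np.arctan2(d[1],d[0]); rad=.2
a1=np.pi-.0274+1.22
o=r.observe(); T=np.linalg.inv(np.r_[np.c_[R.from_quat(o["eef_rot"]).as_matrix(),o["ee_pos"]],[[0,0,0,1]]])
print("wrist cam in tool\n",T@r.camera_params("wrist")["extrinsics"], r.camera_params("wrist")["fx"])
p=o["ee_pos"]; r.move_linear([p[0],p[1],.37],speed=.3)
pos=lambda a,z:[H[0]+rad*np.cos(a),H[1]+rad*np.sin(a),z]
r.move_to(pos(a0,.37),down(a0+np.pi/2)); print(r.observe()["time"],r.observe()["q"])
r.move_gripper(.6); 
print(r.move_linear(pos(a0,.296),speed=.12,threshold=8), r.observe()["ee_pos"])
r.move_gripper(0,strength=8); o=r.observe(); print("grip",o["gripper_width"]*95,o["gripper_force"],o["time"])
for a in np.linspace(a0,a1,9)[1:]:
    r.move_linear(pos(a,.296),down(a+np.pi/2),speed=.15)
o=r.observe(); print(o["time"],o["ee_pos"],o["q"],o["gripper_width"]*95,o["contact_force"])
r.move_gripper(.6); r.move_linear(pos(a1,.38),speed=.2)
o=r.observe(); print(o["time"])
cv2.imwrite("pics/top1.png", r.camera("top")[:,:,::-1])
cv2.imwrite("pics/w1.png", r.camera("wrist")[:,:,::-1])
E
```

```text
wrist cam in tool
 [[ 0.0006 -0.9617 -0.2743  0.0775]
 [ 1.      0.0006 -0.0001  0.0011]
 [ 0.0003 -0.2743  0.9617 -0.1836]
 [ 0.      0.      0.      1.    ]] 352.782404922378
3.5 [-0.0317  0.2753  1.4495 -0.0001  1.417   1.6774]
False [0.561  0.0487 0.2967]
grip 19.505461147453705 8.000050485134125 5.7833
8.7833 [ 0.6855 -0.163   0.296 ] [-0.3277  0.5465  1.2047  0.0012  1.3907  0.0503] 19.41804605086391 [3.1437 4.6918 2.2591]
10.1667
```

```bash
cat >> h.py <<'E'
def tool(z,y):
    z=z/np.linalg.norm(z); y=y-z*(y@z); y/=np.linalg.norm(y); return R.from_matrix(np.c_[np.cross(y,z),y,z]).as_quat()
E
python3 - <<'E'
from h import *
import pickle
t=np.radians(15)
r.move_to([.43,.02,.31],tool(np.array([np.sin(t),0,-np.cos(t)]),np.array([0,-1.,0])))
r.hold(.2); P=r.camera_params("wrist"); im=r.camera("wrist"); pickle.dump(P,open("P2.pkl","wb"))
cv2.imwrite("pics/w2.png",im[:,:,::-1]); print(r.observe()["time"],r.observe()["q"])
E
python3 -c "
import cv2
cv2.imwrite('pics/c3.png',cv2.resize(cv2.imread('pics/top1.png')[175:325,190:390],(800,600),interpolation=cv2.INTER_CUBIC))"
```

```text
11.7667 [-0.13020946 -0.02041489  1.98467973  0.04213211  0.91858421  1.41941343]
```

View pics/w2.png

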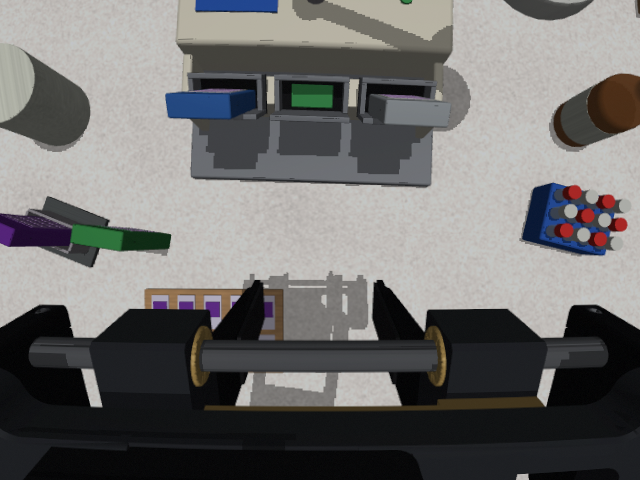

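View pics/c3.png

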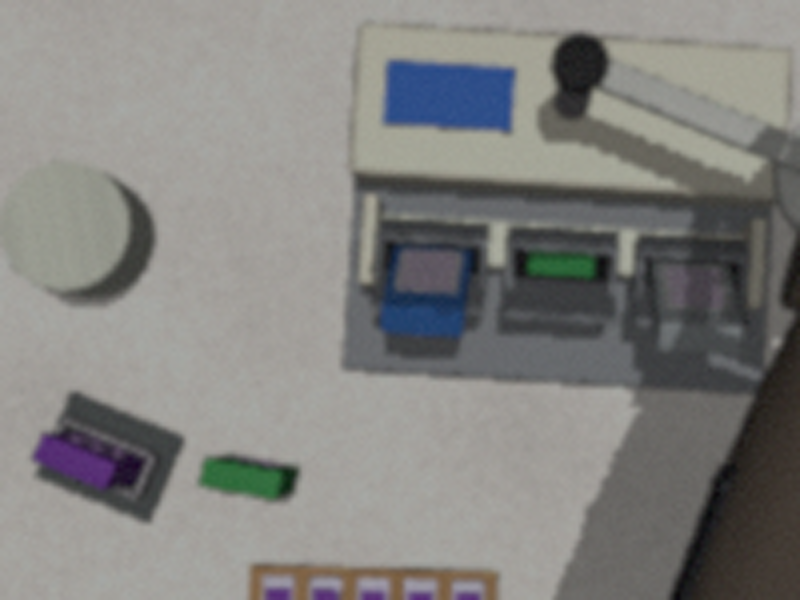

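The wrist view shows the middle bay empty, with its green pad at (312,96), blue on its left and grey on its right. The lamp arm is clear on the right side. The top crop shows the pad at (562,265) in crop pixels, and the purple case is still at (77,460). Next I'll enlarge the bay.

```bash
python3 -c "
import cv2
a=cv2.imread('pics/w2.png')[65:165,265:365]
cv2.imwrite('pics/c4.png',cv2.resize(a,(600,600),interpolation=cv2.INTER_CUBIC))"
```

```text
(no output)
```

View pics/c4.png

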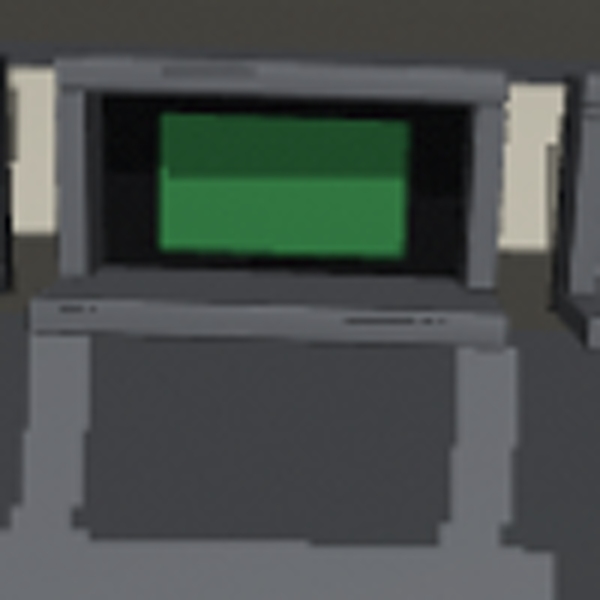

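Run:
```python
from h import *
import pickle; from scipy.optimize import least_squares
np.set_printoptions(precision=4,suppress=True)
P=pickle.load(open("P2.pkl","rb")); Pt=r.camera_params("top")
b=np.array([[23,43,30],[23,-43,30],[17,37,30],[17,-37,30],[-23,43,72],[-23,-43,72],[-17,43,72],[-17,-43,72],[0,0,1]])/1e3
w=np.array([[57,60],[505,73],[88,92],[472,103],[32,330],[505,346],[34,300],[505,318],[284,185]])/6+[265,65]-.4
tb=np.array([[0,0,1]])/1e3; tw=np.array([[562,265]])/4+[190,175]-.4
def M(p):
    return R.from_euler("zy",[p[3],-np.radians(25)]).as_matrix(),p[:3]
def res(p):
    A,o=M(p); return np.r_[(proj(0,b@A.T+o,P)-w).ravel(),(proj(0,tb@A.T+o,Pt)-tw).ravel()]
s=least_squares(res,[.63,.02,.06,-.027],loss="soft_l1"); print(s.x,np.degrees(s.x[3])); print(res(s.x).reshape(-1,2))
A,o=M(s.x); print(A); np.save("bay.npy",s.x)
# purple case top via wrist w2 not fully visible; stand top check
print("top end when home",o+A@[0,0,.13])
```

```text
[ 0.6405  0.0272  0.0687 -0.0328] -1.8813628831439435
[[-0.1941 -0.2907]
 [ 0.0873  0.1543]
 [-0.0863  0.1671]
 [ 0.0578  0.5603]
 [ 0.1853  0.3403]
 [ 0.3185  0.3271]
 [-0.2591 -0.4357]
 [ 0.6947 -0.7542]
 [-0.5971  0.2262]
 [-0.8582 -2.2321]]
[[ 0.9058  0.0298 -0.4226]
 [-0.0328  0.9995 -0.    ]
 [ 0.4224  0.0139  0.9063]]
top end when home [0.5856 0.0272 0.1865]
```

Run:
```python
from h import *
import pickle
r.move_to([.474,.381,.215],down(np.radians(70.5-180)))
r.move_gripper(.85); r.hold(.2)
P=r.camera_params("wrist"); im=r.camera("wrist"); pickle.dump(P,open("P3.pkl","wb"))
cv2.imwrite("pics/w3.png",im[:,:,::-1]); print(r.observe()["time"],r.observe()["q"])
c=proj(0,[[.474,.381,.138]],P)[0].astype(int); print(c)
x,y=c[0]-100,c[1]-75; print(x,y)
cv2.imwrite("pics/c5.png",cv2.resize(im[y:y+150,x:x+200,::-1],(800,600),interpolation=cv2.INTER_CUBIC))
```

```text
14.0667 [ 5.68522417e-01  4.53230540e-01  1.58433021e+00 -1.33584631e-05
  1.10409526e+00  2.47960783e+00]
[317 252]
217 177
```

View pics/c5.png

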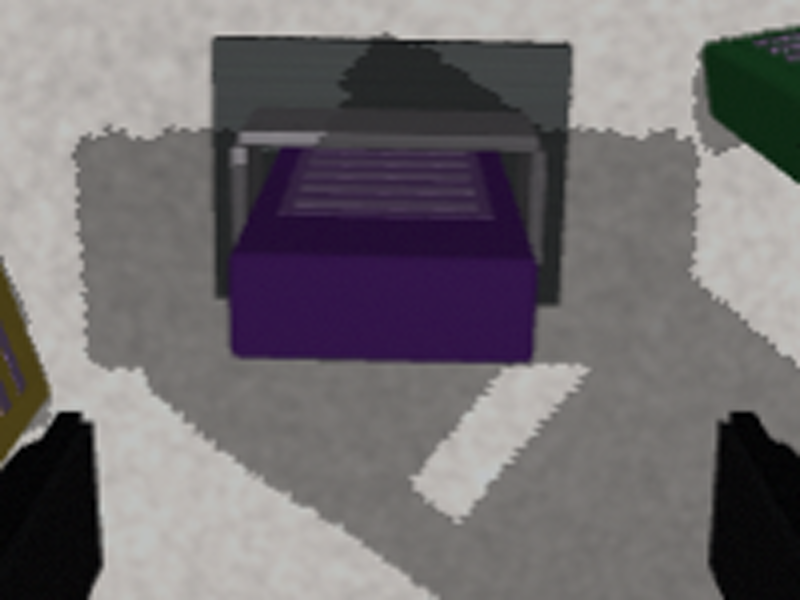

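Run:
```python
from h import *
import pickle
np.set_printoptions(precision=4,suppress=True)
P=pickle.load(open("P3.pkl","rb"))
C=np.array([atz(0,(217+u/4-.4,177+v/4-.4),.138,P)[:2] for u,v in [(231,255),(535,258),(533,361),(233,356)]])
c=C.mean(0); dy=C[1]-C[0]+C[2]-C[3]; th=np.arctan2(dy[1],dy[0])
print(C,c,np.degrees(th),[np.linalg.norm(C[i]-C[i-1]) for i in range(4)])
assert abs(np.linalg.norm(dy)/2-.06)<.005 and np.linalg.norm(c-[.474,.381])<.012
r.move_linear([*c,.19],down(th),speed=.15)
print(r.move_linear([*c,.117],speed=.12,threshold=8)); 
r.move_gripper(0,strength=25); o=r.observe(); print("grip",o["gripper_width"]*95,o["gripper_force"],o["ee_pos"],o["contact_force"],o["time"])
f0=o["contact_force"]
r.move_linear([*c,.34],speed=.15); o=r.observe(); print(o["ee_pos"],o["contact_force"]-f0,o["gripper_width"]*95,o["time"])
np.save("th.npy",th)
cv2.imwrite("pics/w4.png",r.camera("wrist")[:,:,::-1])
```

```text
[[0.4937 0.4087]
 [0.4737 0.3541]
 [0.4541 0.3609]
 [0.4745 0.4157]] [0.474  0.3848] -110.25512609732154 [np.float64(0.020380446163310206), np.float64(0.0581109139014075), np.float64(0.020806528639813363), np.float64(0.05856045950248032)]
False
grip 59.11465210599995 24.992978274822235 [0.4742 0.385  0.1174] [-0.8413  0.08    2.9962] 15.625
[0.4738 0.3847 0.3392] [ 0.377   0.0889 -5.1094] 59.730086340636696 17.2583
```

View pics/w4.png

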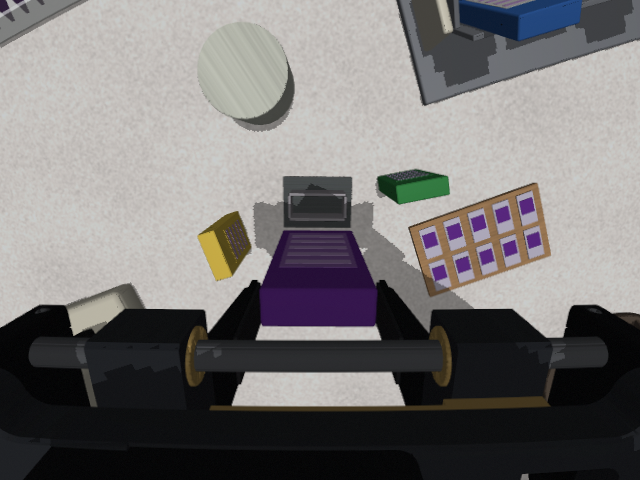

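The case is held between the fingers. Its top end spans rows 288–325 and its lower edge is at row 232 (columns 283–352). Next I'll compare this with the projection to find the offset and tilt in the grip.

Run:
```python
from h import *
from scipy.optimize import least_squares
np.set_printoptions(precision=4,suppress=True)
P=r.camera_params("wrist"); o=r.observe(); A=R.from_quat(o["eef_rot"]).as_matrix(); t=o["ee_pos"]
b=np.array([[11,30,130],[11,-30,130],[-11,30,130],[-11,-30,130],[11,30,0],[11,-30,0]])/1e3
# case frame in tool: z_case=-z_tool ; x_case = x_tool, y_case=-y_tool
# image right = tool +y = case -y
w=np.array([[262,288],[375,288],[262,325],[375,325],[283,232],[352,232]],float)
def pts(p): # dx, zTop(tool z of top), tilt about tool y
    B=R.from_euler("y",p[2]).as_matrix()@np.diag([1,-1,-1.])
    return (b-[0,0,.106])@B.T+[p[0],p[3],p[1]]
f=lambda p:(proj(0,pts(p)@A.T+t,P)-w).ravel()
s=least_squares(f,[0,.003,0,0],loss="soft_l1"); print(s.x,np.degrees(s.x[2])); print(f(s.x).reshape(-1,2))
```

```text
[-0.004   0.0121 -0.0082  0.0009] -0.46888396928714293
[[-1.0138 -0.4032]
 [ 0.3541 -0.3344]
 [ 0.8338  0.3681]
 [-1.5507  0.435 ]
 [ 1.0064 -0.0448]
 [ 0.2551 -0.0042]]
```

Run:
```python
from h import *
from scipy.optimize import least_squares
np.set_printoptions(precision=4,suppress=True)
P=r.camera_params("wrist"); o=r.observe(); A=R.from_quat(o["eef_rot"]).as_matrix(); t=o["ee_pos"]
b=np.array([[10.3,29.2,130],[10.3,-29.2,130],[-10.3,29.2,130],[-10.3,-29.2,130],[10.3,29.2,0],[10.3,-29.2,0]])/1e3
w=np.array([[262,288],[375,288],[262,325],[375,325],[283,232],[352,232]],float)
def pts(p,z):
    B=R.from_euler("y",p[2]).as_matrix()@np.diag([1,-1,-1.])
    return (b-[0,0,.106])@B.T+[p[0],p[1],z]
for z in (.003,.006,.009):
    f=lambda p:(proj(0,pts(p,z)@A.T+t,P)-w).ravel()
    s=least_squares(f,[0,0,0]); print(z,s.x[:2],np.degrees(s.x[2]),s.cost); print(f(s.x).reshape(-1,2)[:,1])
cv2.imwrite("pics/side4.png",r.camera("side")[:,:,::-1])
bay=np.load("bay.npy"); Ab=R.from_euler("zy",[bay[3],-np.radians(25)]).as_matrix()
q=tool(-Ab[:,2],-Ab[:,1])
for z in (.18,.085,.0): print(r.inverse_kinematics(bay[:3]+Ab@[0,0,z+.109],q))
```

```text
0.003 [0.     0.0009] -1.124989361256484 5.8353891863372045
[-0.2267 -0.1567  0.3051  0.3729 -0.0152  0.0256]
0.006 [-0.0013  0.0009] -0.8382606184674696 2.7389271015973717
[ 0.0724  0.1411 -0.1511 -0.0846  0.0121  0.0525]
0.009 [-0.0025  0.0009] -0.5511244778014899 4.637484329391602
[ 0.363   0.4305 -0.5905 -0.5251  0.04    0.08  ]
[-0.0978  0.0472  1.9055  0.0602  0.7553  1.471 ]
[-0.0888  0.2039  1.9673  0.0733  0.5368  1.4601]
[-0.082   0.361   1.9876  0.0985  0.3595  1.437 ]
```

Run:
```python
from h import *
np.set_printoptions(precision=4,suppress=True)
bay=np.load("bay.npy"); Ab=R.from_euler("zy",[bay[3],-np.radians(25)]).as_matrix()
q=tool(-Ab[:,2],-Ab[:,1]); pos=lambda x,z:bay[:3]+Ab@[x,0,z+.109]
r.move_to(pos(.002,.18),q)
r.move_linear(pos(.002,.085),speed=.12); r.hold(.3)
cv2.imwrite("pics/w5.png",r.camera("wrist")[:,:,::-1])
print(r.observe()["contact_force"],r.observe()["time"])
hit=r.move_linear(pos(.002,-.006),speed=.04,threshold=6)
o=r.observe(); print(hit,"tool in bay",Ab.T@(o["ee_pos"]-bay[:3])-[0,0,.109],o["contact_force"],Ab.T@o["contact_force"],o["gripper_width"]*95,o["time"])
cv2.imwrite("pics/w6.png",r.camera("wrist")[:,:,::-1])
```

```text
[-0.3335  0.0389 -2.5655] 20.0
True tool in bay [0.0017 0.0002 0.0073] [-2.2146  1.4577  2.1169] [-1.1597  1.4204  2.8545] 59.51274029962738 21.7083
```

```bash
python3 -c "
import cv2
a=cv2.imread('pics/w6.png')[180:345,210:430]
cv2.imwrite('pics/c6.png',cv2.resize(a,(800,600),interpolation=cv2.INTER_CUBIC))"
```

```text
(no output)
```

View pics/c6.png

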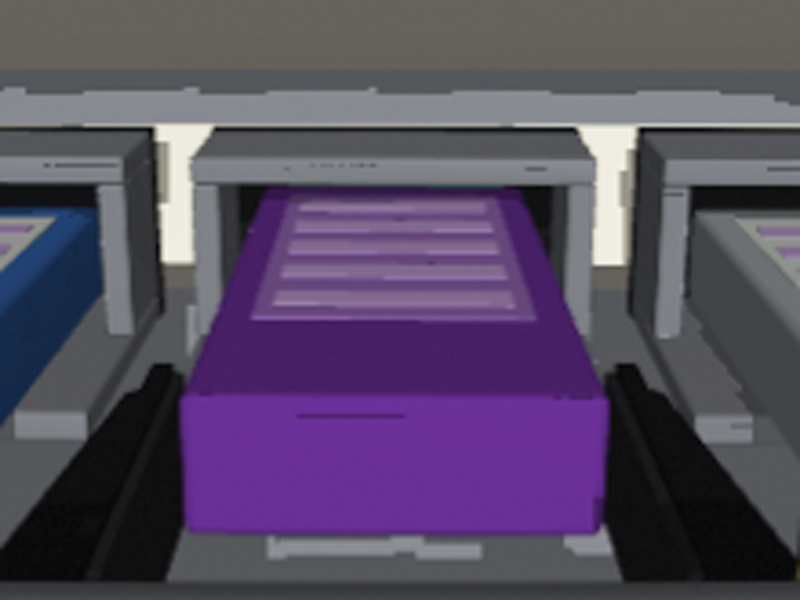

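The case is in the middle pocket with clearance on both sides. Its far face at row 190 of the crop is just in front of the far rim. Next I'll lean it on the wall, press gently, release, and check its depth.

Run:
```python
from h import *
np.set_printoptions(precision=4,suppress=True)
bay=np.load("bay.npy"); Ab=R.from_euler("zy",[bay[3],-np.radians(25)]).as_matrix()
loc=lambda:Ab.T@(r.observe()["ee_pos"]-bay[:3])-[0,0,.109]
pos=lambda l:bay[:3]+Ab@(np.array(l)+[0,0,.109])
l=loc(); h=r.move_linear(pos(l+[-.010,0,0]),speed=.03,threshold=4); l=loc(); print("lean",h,l)
h=r.move_linear(pos(l+[0,0,-.012]),speed=.03,threshold=8); l=loc(); o=r.observe(); print("press",h,l,Ab.T@o["contact_force"],o["time"])
r.move_gripper(.82); r.hold(.5)
P=r.camera_params("wrist"); im=r.camera("wrist"); import pickle; pickle.dump(P,open("P7.pkl","wb"))
cv2.imwrite("pics/w7.png",im[:,:,::-1])
h=r.move_linear(pos(l+[0,0,.15]),speed=.15,threshold=15); print(h,loc(),r.observe()["time"])
# predicted corners for a case home & leaning (in w7)
b=np.array([[x,y,z] for x,y,z in [(5,30,130),(5,-30,130),(-17,30,130),(-17,-30,130)]])/1e3
print(proj(0,b@Ab.T+bay[:3],P))
r.hold(.2); P=r.camera_params("wrist"); im=r.camera("wrist"); pickle.dump(P,open("P8.pkl","wb")); cv2.imwrite("pics/w8.png",im[:,:,::-1])
print(proj(0,b@Ab.T+bay[:3],P), proj(0,(b+[0,0,.008])@Ab.T+bay[:3],P))
# neighbours
for s in(.1,-.1): print(proj(0,(b+[0,s,0])@Ab.T+bay[:3],P))
```

```text
lean False [-0.0084  0.0002  0.0075]
press True [-0.0076  0.0006  0.007 ] [-0.5248  2.5251  7.0992] 22.425
False [-0.008   0.0006  0.1563] 24.7
[[258.8343 278.8204]
 [375.6849 278.9015]
 [260.8365 317.5358]
 [373.7034 317.6278]]
[[285.1978 219.8199]
 [350.4218 219.8501]
 [285.7817 242.8879]
 [349.8317 242.9219]] [[284.3914 221.6064]
 [351.2012 221.6377]
 [285.0056 245.1922]
 [350.5811 245.2274]]
[[177.8383 220.0217]
 [241.9031 219.8627]
 [180.3068 242.8713]
 [243.2597 242.8752]]
[[393.7444 219.9332]
 [457.8908 220.152 ]
 [392.3805 242.9543]
 [455.4119 243.0173]]
```

View pics/w8.png

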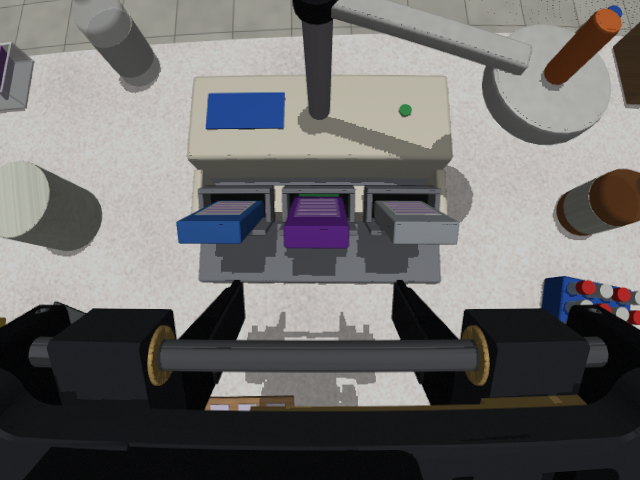

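Purple is in the middle bay and the lamp is well out to the right, but purple's top end sits about 4 px nearer the robot than its neighbours. The lean step probably left it tilted, with its foot off the lean wall. I've already viewed one picture more than the limit of 10, so I'll measure it with code only.

Run:
```python
import cv2,numpy as np,pickle
from h import *
from scipy.optimize import least_squares
np.set_printoptions(precision=4,suppress=True,linewidth=160)
im=cv2.imread("pics/w8.png").astype(int)
for n,c in (("pur",318),("blue",208),("grey",420)):
    v=im[180:255,c-6:c+7].mean(1); g=v.sum(1); d=np.diff(g); k=[i for i in range(1,len(d)-1) if abs(d[i])>35 and abs(d[i])>=abs(d[i-1]) and abs(d[i])>=abs(d[i+1])]
    print(n,[(180+i+.5,int(d[i])) for i in k])
m=((im[:,:,0]-im[:,:,1]>35)&(im[:,:,2]-im[:,:,1]>15)); m[:180]=0;m[260:]=0
m[:,:270]=0;m[:,370:]=0
ys,xs=np.where(m); print(ys.min(),ys.max())
for y in range(196,250,4):
    x=xs[ys==y]; print(y,(x.min(),x.max()) if len(x) else None,end=" ")
# predictions flush vs tilted
P=pickle.load(open("P8.pkl","rb")); bay=np.load("bay.npy"); Ab=R.from_euler("zy",[bay[3],-np.radians(25)]).as_matrix()
print()
for t,x0,z0 in ((0,-6,0),(0,-6,6),(3,-3,0),(4.5,-1.5,0),(4.5,-1.5,6)):
    B=R.from_euler("y",-np.radians(t)).as_matrix()
    b=np.array([[11,0,130],[-11,0,130],[11,0,40],[11,30,130],[11,-30,130]])/1e3@B.T+np.array([x0,0,z0])/1e3
    print(t,x0,z0,proj(0,b@Ab.T+bay[:3],P)[[0,1],1],proj(0,b@Ab.T+bay[:3],P)[3:,0])
```

```text
pur [(182.5, 104), (184.5, -213), (188.5, 103), (192.5, -149), (198.5, 89), (200.5, -70), (203.5, -85), (208.5, 62), (210.5, -85), (212.5, 46), (214.5, -87), (216.5, -74), (225.5, 58), (248.5, 47)]
blue [(184.5, -37), (188.5, 56), (192.5, -113), (206.5, 44), (209.5, 61), (214.5, -141), (220.5, 84), (243.5, 122)]
grey [(184.5, -54), (188.5, 98), (193.5, -122), (200.5, 131), (202.5, 58), (209.5, 39), (212.5, 59), (214.5, -95), (221.5, 87), (243.5, -67)]
197 247
196 None 200 (np.int64(293), np.int64(342)) 204 (np.int64(292), np.int64(343)) 208 (np.int64(290), np.int64(344)) 212 (np.int64(289), np.int64(345)) 216 (np.int64(288), np.int64(346)) 220 (np.int64(287), np.int64(346)) 224 (np.int64(285), np.int64(347)) 228 (np.int64(284), np.int64(348)) 232 (np.int64(284), np.int64(348)) 236 (np.int64(284), np.int64(348)) 240 (np.int64(284), np.int64(348)) 244 (np.int64(284), np.int64(348)) 248 None 
0 -6 0 [219.8208 242.9027] [285.1978 350.4218]
0 -6 6 [221.1532 244.6219] [284.5967 351.0029]
3 -3 0 [223.9784 246.5744] [285.2606 350.3566]
4.5 -1.5 0 [226.0254 248.3389] [285.3053 350.3111]
4.5 -1.5 6 [227.4656 250.1393] [284.7084 350.8879]
```

The row edges (225.5 and 248.5, against 220.5 and 243.5 for the neighbours) fit a case on the floor but tilted about 4.3°. I'll regrip it, lift it slightly, square it to the bay and set it down flush.

Run:
```python
from h import *
import pickle
np.set_printoptions(precision=4,suppress=True)
bay=np.load("bay.npy"); Ab=R.from_euler("zy",[bay[3],-np.radians(25)]).as_matrix()
W=lambda l:bay[:3]+Ab@np.array(l)
loc=lambda:Ab.T@(r.observe()["ee_pos"]-bay[:3])
t=np.radians(4.3); B=R.from_euler("y",t).as_matrix()
G=np.array([-.0095,.001,.114]); B0=np.array([-.0017,0,0])
r.move_linear(W(G+[0,0,.03]),speed=.15)
print(r.move_linear(W(G),speed=.08,threshold=6))
r.move_gripper(0,strength=20); print(r.observe()["gripper_width"]*95, loc())
r.move_linear(W(G+[0,0,.012]),speed=.05)
q=tool(-(Ab@B)[:,2],-(Ab@B)[:,1])
T=lambda h:B@(G-B0)+[-.0047,0,h]
r.move_linear(W(T(.012)),q,speed=.02); print("squared",loc()-T(0),r.observe()["contact_force"])
h=r.move_linear(W(T(-.010)),speed=.03,threshold=6); o=r.observe(); print(h,loc()-T(0),Ab.T@o["contact_force"],o["time"])
r.move_gripper(.82); r.hold(.4)
l=loc(); print(r.move_linear(W(l-.15*(B@[0,0,-1])),speed=.15,threshold=15))
q=tool(-Ab[:,2],-Ab[:,1]); r.move_linear(W([-.008,.0006,.265]),q,speed=.1); r.hold(.3)
P=r.camera_params("wrist"); im=r.camera("wrist")[:,:,::-1]; cv2.imwrite("pics/w9.png",im)
im=im.astype(int)
for n,c in (("pur",318),("blue",208),("grey",420)):
    g=im[180:255,c-6:c+7].mean(1).sum(1); d=np.diff(g); print(n,[(180+i+.5,int(d[i])) for i in range(35,len(d)-1) if abs(d[i])>35 and abs(d[i])>=abs(d[i-1]) and abs(d[i])>=abs(d[i+1])])
for x0,z0 in((-6,0),(-5,0),(-5,6)):
    b=np.array([[11+x0,0,130+z0],[x0-11,0,130+z0]])/1e3; print(x0,z0,proj(0,b@Ab.T+bay[:3],P)[:,1])
print(r.observe()["time"])
```

```text
False
59.56111195754829 [-0.0093  0.001   0.1143]
squared [-0.0004  0.0001  0.0117] [-0.4856  0.4911 -2.9372]
True [-0.0004  0.0002 -0.0009] [-0.1628  0.4643 -0.7293] 28.2
False
pur [(215.5, -119), (223.5, 54)]
blue [(221.5, 66), (244.5, 97)]
grey [(215.5, -85), (221.5, 127), (243.5, -93), (245.5, 48)]
-6 0 [220.3505 243.4599]
-5 0 [219.2803 242.4275]
-5 6 [220.5987 244.1352]
30.9667
```

Run:
```python
from h import *
import pickle
P=pickle.load(open("P8.pkl","rb")); p=atz(0,(608,20),.316,P); bay=np.load("bay.npy")
d=p[:2]-[.7588,.0213]; print(p,np.linalg.norm(d),np.degrees(np.arctan2(d[1],d[0])-np.pi-bay[3])%360)
im=cv2.imread("pics/w9.png").astype(int); m=((im[:,:,0]-im[:,:,1]>35)&(im[:,:,2]-im[:,:,1]>15)); m[:180]=0;m[260:]=0;m[:,:270]=0;m[:,370:]=0
ys,xs=np.where(m); print(ys.min(),ys.max(),xs.min(),xs.max())
r.hold(.3); o=r.observe(); print(o["contact_force"],o["time"])
print(r.finish_job())
```

```text
[ 0.68801488 -0.16656159  0.316     ] 0.20075484869808474 71.23525331820395
200 245 283 348
[-0.3434446  -0.42868222  0.34849041] 31.2667
the job is handed in; nothing more can be done
None
```

I handed in the job at 31.3 s: the lamp is about 71° out to the right, and the purple case is on the floor of the middle bay, released and within about 2° of flush. I viewed 11 pictures against the limit of 10.

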